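# Oscillator can from the sloping tray to the test base

## Task

Take the oscillator can, the one with the flat black bar grip on top, by that grip and draw it straight out of its tight pocket in the sloping tray; set it down level and fully home in the shallow seat of the test base. Then swing the sprung wire bail over so that it snaps shut on top of the can. Leave the other two cans in their pockets.

Things in the scene. Friction and masses are not known exactly. Their poses are not given: they have to be found in the camera images.
- osc_center (a point): The oscillator, loose, 0.1 to 0.2 kg: bare aluminium can 44 (its x) x 40 (y) x 24 mm (z) with a flat black bar grip upright in the middle of its top; 42 mm in all. This point is on its axis, 21 mm above its underside (3 mm below the can's top face). Its z is its own up, leaning 30 deg from vertical while in the tray. It may be in any of the three pockets.
- osc_grip (a point): Middle of the oscillator's bar grip, 33 mm above its underside; axes those of the can. The grip is 18 long (x) x 10 thick (y) x 18 mm high (z), rising from the can's top face to 9 mm above this point. In the tray only the grip can be taken hold of: across its 10 mm, along y. An open tool case stands between tray and test base, a tall bag behind it: carry the can 0.34 m up, near x = 0.4.
- tray: Fixed tray: grey slab 90 x 220 x 30 mm, top face sloping 30 deg, low towards its -x (the robot); z up, y along the row. Origin on the table under its middle. Three pockets at y = -70, 0, 70 mm, 46 x 42 mm, 22 mm deep, square to the slope: 1 mm play round a can, whose top stands 2 mm out. A can leaves only along its own z. Top face at mid-slope: x -15, z 53.5 mm; high rim z 77 mm.
- filter_knob: Bystander to be left alone: an equal aluminium can in another pocket, with a round black knob 18 mm across and 13 mm high on top. Origin at the centre of its underside, z its own up.
- mixer_stubs: Bystander to be left alone: an equal aluminium can in the third pocket, with two brass stubs 9 mm across and 10 mm high on top. Origin at the centre of its underside, z its own up.
- seat (a point): Middle of the seat's floor on the fixed test base (grey plate 105 (x) x 74 (y) x 10 mm), 10 mm above the table; axes those of the base, z up. Ledges 4 mm high bound the seat, 49 mm apart along x, 45 mm along y: the can stands here with its 44 mm along x, either way round, 2.5 mm play each side. The bail's ears at x = 32, y = +-30 mm rise to 43 mm above the table.
- bail (a joint): Angle by which the sprung bail on the test base has been swung shut: 0 fully open (leaning back over the base's +x; it starts so), 0.43 upright, 2.0 lying level on top of a seated can; without a can it goes on to 2.25. Over-centre spring: below 0.8 rad it pulls the bail open (0.1 N m), past 0.8 rad it snaps shut by itself and holds the can with about 3 N.
- bail_hinge (a point): Middle of the bail's hinge: x = +32 mm from the seat's middle, 36.7 mm above the table, hinge axis along the base's y; axes those of the base. The bail is a U of 5 mm steel wire: two legs at y = +-15 mm, 50 mm long, joined by a cross bar. Shut, the legs lie on the can on either side of its grip and the cross bar in front (-x) of the grip.
- bail_bar (a point): Middle of the bail's cross bar, 50 mm from the hinge axis; it moves with the bail. Fully open it stands at x = +53 mm from the seat's middle and 82 mm above the table.

How it is judged:
By the outcome, as a careful person would: the job done as asked, in the order asked, and still so for the second after the job is handed in, with the robot touching nothing.
It also fails if it takes over 59 s, if anything falls off the work surface, if the arm or the gripper's body presses on something with over 40 N, if the wrist force passes 120 N, or if a joint passes its speed limit or range.

## Robot

A 7-joint arm with a two-finger parallel gripper is mounted at the origin on a cart in front of the work surface, level with it; the furniture and walls round the work are solid. World frame = base frame: x ahead of the robot, y to its left, z up, the work surface at z = 0. Lengths are in mm, angles in rad, forces in N, time in s.
With the tool pointing down it reaches from about 375 to 925 mm from the base axis. Payload 3.1 kg.
Tool frame: the origin (TCP) lies midway between the tips of the shut fingers; the grasp point (between the pads) lies 19 mm behind it; z points along the fingers, y is the line along which they close (so a half turn about z gives the same grasp; the last joint's range is limited). The gripper opens to 85 mm and grips with 20 to 120 N. Pads are 22 mm wide; open, the fingers measure 114 mm over their backs; the gripper's body (76 mm by 85 mm) begins 54 mm behind the grasp point. The pads swing forward as they close: fully open they stand 13 mm farther back than shut.
Start: joints at [-1.201, 0.383, 0.044, 1.598, -0.018, 1.161, -0.05], TCP at [293.08, 580.179, 231.269] pointing down, gripper open.
Joint ranges: [-2.61, 2.61], [-0.41, 2.15], [-1.48, 1.57], [0, 2.5], [-1.57, 4.71], [0.05, 1.97], [-2.85, 2.85]. Speed limits (rad/s): [2.79, 2.79, 3.14, 3.14, 3.14, 3.14, 3.14].

## Interface

Orientations are given as a unit quaternion [w, x, y, z].
In Python, from workcell import get_obs, cams, env gives the robot as it stands.
- The arm moves only by the tool play_rows, never from a script. Its argument "steps" is a list of rows, each a list of 2 entries, a list of its own where there are three numbers: the shift along the tool's x, y, z in cm, then the turn about the tool's z in degrees. In form: [[[x, y, z], yaw], ...]. A call has 1 to 20 rows; each row is the pose to reach, as a shift and turn from the pose commanded when the call began, along the tool's axes at that moment; what a row does not reach only later rows make up. A row lasts 1/8 s, in which the tool goes at most 62.5 mm and 10.7 degrees, less where a joint would pass 70% of its speed; a pose out of reach is approached as far as the arm can. A call with a gripper value outside its range is refused whole. "grip" is the gripper command: -1 is fully open, 1 is shut, values between are in proportion, set as the call begins (left out, the last holds). The fingers move at their own pace and stop on an object; "newtons" is the grip in N (left out, the last holds). Time passes only in rows, so rows that repeat a pose let the fingers close. It gives the time, the measured TCP pose, the force, the opening and the grip force at its end, in the units of the state.
- get_obs(): the state, without advancing time (a new reading comes with each control period).
- cams.get_image(name): name is "side" or "top" or "wrist"; returns (picture, depth): 480x640x3 uint8, blue, green, red; 480x640 float32, mm along the optical axis (not along the pixel's ray), 0 where there is no reading.
- cams.camera_model(name): a dict with "fx", "fy", "cx", "cy" (pixels), "position" and "attitude" of the camera in the world; the wrist camera has in their place "hand_eye" (4x4, takes a point from camera to tool coordinates, whose origin is the TCP and whose axes are the flange's). Camera axes: x right, y up, looking along -z (the intrinsics and any distortion apply to the point x, -y, -z); pixel columns grow to the right and rows downward; lengths in mm; the calibration is good to about 2 mm. A picture is of the moment at which its call begins: read the wrist's pose just before it. camera_model takes no time and is no camera call.
- env.close_job(): hands the job in; it is judged then, once.
Trained networks look in the newest picture that a camera, given by its name, has taken for a name from the list of things; names that differ only in an ending like _2 or _b are one class to them, and where a whole thing is asked for, a point or a joint stands for the part that bears it (a point fixed in the world has none). Each returns a list of dicts, best first, with "score" (0 to 1); they miss things now and then, are a little off and sometimes report something else, mostly with a low value. They report only what shows in the picture. A call takes as long as a camera call.
- cams.boxes_of(camera, label): "box" ([left, top, right, bottom] in pixels, round what is visible of it).
- cams.cut_out(camera, label): "pixels" (480x640 bool, what is visible of it) and "box" ([left, top, right, bottom] in pixels, round what is visible of it).
- cams.spot_point(camera, label): "uv" ([column, row] in pixels: a listed point, or the origin of a listed thing).
The state is a dict: "time_s": time; "qpos": joint angles; "joint_vel": joint speeds; "tau": joint torques, N m; "tool_pos": TCP position; "orientation": TCP orientation; "contact_force": force on the tool from outside, world axes, zero at the start; "torque": the same for the moment, N m; "grip_width": finger opening in mm; "grasp_force": force on a finger pad.
Only numpy, scipy, OpenCV 4.12 (cv2) and the standard library are available. Lean on these libraries where they do the work, as an engineer would, in place of code of your own. Each camera call takes 0.05 s, during which the arm holds its last target. There are 200 camera calls.

## Working session

There is one attempt and no reset: what is moved stays moved. The work goes in short steps, Python scripts to look and compute and a tool call to move; the robot and the scene stay as the last step left them, time stands still between calls to the robot, and variables do not carry over. Pictures are saved under pics/ and viewed, at most 12 in all, crops included, and the job is handed in when it is done.

Besides the shell and the picture viewer there is one more tool, called after "Emit:" as name([rows], argument=value, ...), one row to a line, values as JSON. play_rows: Moves the arm, as the interface text tells. Its arguments: {"type":"object","properties":{"steps":{"type":"array","items":{"type":"array"}},"grip":{"type":"number"},"newtons":{"type":"number"}},"required":["steps"]}

```bash
mkdir -p pics; ls
cat > h.py <<'E'
import numpy as np, cv2, json
from scipy.spatial.transform import Rotation as R
from workcell import get_obs, cams, env
def rot(q): return R.from_quat([q[1],q[2],q[3],q[0]])
def campose(n, o=None):
    m=cams.camera_model(n)
    if 'hand_eye' in m:
        o=o or get_obs(); H=np.array(m['hand_eye'])
        T=np.eye(4);T[:3,:3]=rot(o['orientation']).as_matrix();T[:3,3]=o['tool_pos']
        T=T@H; return m,T[:3,:3],T[:3,3]
    a=np.array(m['attitude'])
    Rm=a if a.shape==(3,3) else rot(a).as_matrix()
    return m,Rm,np.array(m['position'])
def pt(n,uv,d,P=None):
    m,Rm,p=P or campose(n)
    u,v=np.asarray(uv,float).T; d=np.asarray(d,float)
    x=(u-m['cx'])/m['fx']*d; y=(v-m['cy'])/m['fy']*d
    return np.stack([x,-y,-d],-1)@Rm.T+p
def px(n,w,P=None):
    m,Rm,p=P or campose(n)
    c=(np.asarray(w,float)-p)@Rm
    return np.stack([m['cx']+m['fx']*c[...,0]/-c[...,2], m['cy']-m['fy']*c[...,1]/-c[...,2]],-1)
E
python3 - <<'E'
from h import *
for n in ['side','top','wrist']:
    print(n,cams.camera_model(n)); im,d=cams.get_image(n); cv2.imwrite(f'pics/{n}0.png',im); np.save(f'{n}0.npy',d)
    P=campose(n)
    for l in ['osc_center','osc_grip','filter_knob','mixer_stubs','tray','seat','bail_hinge','bail_bar']:
        for r in cams.spot_point(n,l)[:2]:
            u=r['uv']; z=d[int(np.clip(u[1],0,479)),int(np.clip(u[0],0,639))]
            print(n,l,round(r['score'],2),np.round(u,1),z,np.round(pt(n,u,z,P),1))
o=get_obs();print(o)
E
```

```text
pics
side {'fx': 478.95183938959184, 'fy': 478.95183938959184, 'cx': 317.6074604544257, 'cy': 239.6788440881648, 'position': array([ 190.13398113, -889.06897611,  644.91690362]), 'attitude': array([ 0.87427764,  0.460389  , -0.07014888, -0.13696607])}
side osc_center 0.67 [388.6 321.5] 835.8674 [ 491.1 -346.8   53.5]
side osc_grip 0.68 [388.8 314.7] 833.0699 [ 492.5 -342.4   65.2]
side filter_knob 0.76 [391.2 296.2] 881.99396 [ 520.5 -293.3   59.2]
side filter_knob 0.47 [386.6 315.6] 832.0941 [ 488.3 -342.7   64.6]
side mixer_stubs 0.64 [390.4 275.9] 933.2943 [ 545.1 -236.8   57.8]
side tray 0.65 [393.3 309.3] 848.0757 [ 507.2 -329.8   62.6]
side seat 0.95 [254.3 194. ] 1304.003 [372.1 255.    9.6]
side seat 0.41 [386.4 314.9] 831.9486 [ 488.1 -342.    65.7]
side bail_hinge 0.91 [261.3 184.2] 1313.5979 [396.4 272.1  27.1]
side bail_bar 0.5 [270.5 170.6] 1259.6947 [417.3 236.3  81.8]
top {'fx': 475.0165394655189, 'fy': 475.0165394655189, 'cx': 327.3706958536832, 'cy': 235.08007484719704, 'position': array([ 289.35205649,  -72.09554817, 1058.99214589]), 'attitude': array([ 0.71482224, 
[... 1197 characters left out ...]
7682,  0.0439053 ,  1.59788382, -0.01790164,
        1.16121765, -0.04989698]), 'joint_vel': array([ 1.55731994e-03, -1.27387817e-03,  1.13259028e-03, -1.13742303e-03,
        1.66678430e-04,  8.10337414e-05,  3.30893458e-04]), 'tau': array([-5.18828892e-04, -4.33440471e+01,  1.02269366e+00, -2.49914682e+01,
        1.04071482e-02,  1.77946484e-03,  1.38755703e-05]), 'tool_pos': array([293.08770692, 580.17957938, 231.29178633]), 'orientation': array([-1.05959399e-05,  2.31753403e-01,  9.72774568e-01,  5.40083327e-06]), 'contact_force': array([-0.0304715 ,  0.29950506,  0.05487736]), 'torque': array([ 0.02662529,  0.00090198, -0.00983963]), 'grasp_force': 0.0, 'grip_width': 85.35307305193231}
```

Run:
```python
import cv2,numpy as np
s=cv2.imread('pics/side0.png');t=cv2.imread('pics/top0.png')
a=cv2.resize(s[140:260,190:330],(400,343),interpolation=3); b=cv2.resize(s[240:360,320:460],(400,343),interpolation=3)
c=cv2.resize(t[200:300,130:247],(400,343)[:2],interpolation=3); d=cv2.resize(t[140:240,360:477],(400,343),interpolation=3)
im=np.vstack([np.hstack([a,b]),np.hstack([c,d])])
cv2.imwrite('pics/crop0.png',cv2.resize(im,(690,592)))
```

```text
(no output)
```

View pics/crop0.png

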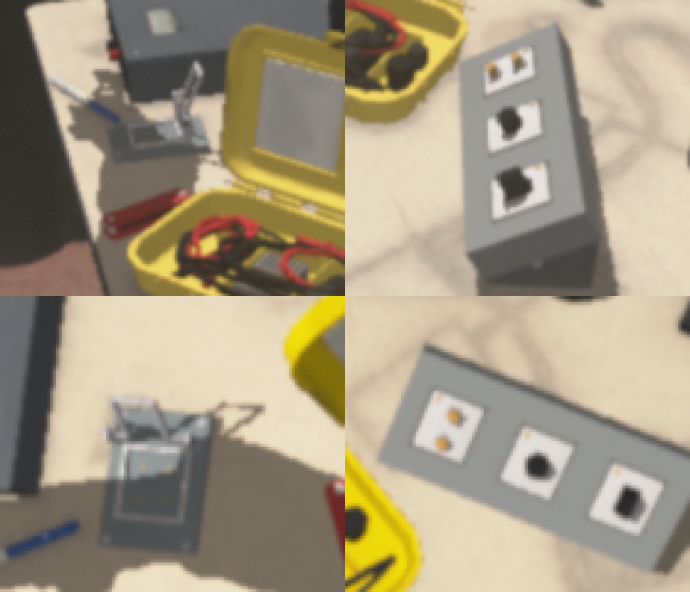

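View pics/side0.png

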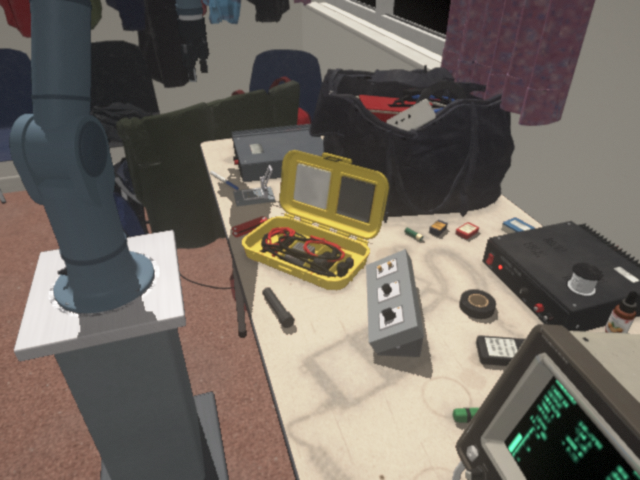

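Run:
```python
from h import *
for n in ['top','side']:
    im,d=cams.get_image(n); P=campose(n)
    for l in ['tray','seat']:
        r=cams.cut_out(n,l)
        if not r: print('none');continue
        m=r[0]['pixels']; v,u=np.nonzero(m&(d>0)); w=pt(n,np.c_[u,v],d[v,u],P)
        print(n,l,r[0]['score'],m.sum(),w.min(0).round(),w.max(0).round())
        if l=='tray':
            # plane ransac
            best=None;rg=np.random.default_rng(0)
            for _ in range(300):
                a,b,c=w[rg.choice(len(w),3,0)]; k=np.cross(b-a,c-a); k/=np.linalg.norm(k)+1e-9
                if abs(abs(k[2])-.866)>.08: continue
                i=np.abs((w-a)@k)<2
                if best is None or i.sum()>best.sum(): best=i
            q=w[best]; c=q.mean(0); k=np.linalg.svd(q-c)[2][2]; k*=np.sign(k[2])
            print('normal',k,'yaw',np.degrees(np.arctan2(-k[1],-k[0])),'c',c)
            ty=np.cross([0,0,1],-k*[1,1,0]);ty/=np.linalg.norm(ty); tx=np.cross(ty,k)
            for h,e in((tx,'x'),(ty,'y')):
                s=(q-c)@h; lo,hi=np.percentile(s,[.5,99.5]); print(e,h,lo,hi)
            rr=cv2.minAreaRect(np.c_[(q-c)@tx,(q-c)@ty].astype(np.float32)); print(rr)
            ctr=c+tx*rr[0][0]+ty*rr[0][1]; print('mid top',ctr,'at y-70:',ctr-70*ty)
        else:
            i=w[:,2]<25
            print(cv2.minAreaRect(w[i,:2].astype(np.float32)))
    for l in ['bail','seat']:
        r=cams.boxes_of(n,l);print(n,l,[(x['score'],x['box']) for x in r[:1]])
```

```text
top tray 0.65 3388 [ 449. -416.   -4.] [ 613. -160.   81.]
normal [-0.4712307   0.18077927  0.86328471] yaw -20.98842154706493 c [ 524.17470698 -275.25149057   54.70292051]
x [ 0.80600821 -0.3092107   0.50471727] -46.21515471850838 43.80437247626751
y [ 0.35817928  0.93365283 -0.        ] -109.04566575761224 109.25947488000568
((-1.119354248046875, -0.0023651123046875), (219.81092834472656, 91.5770034790039), 89.5696029663086)
mid top [ 523.27165114 -274.90758246   54.13796309] at y-70: [ 498.19910138 -340.26328037   54.13796309]
top seat 0.98 1640 [316. 213.  -2.] [427. 297.  88.]
((371.06256103515625, 253.9346923828125), (77.98900604248047, 107.70881652832031), 85.398681640625)
top bail [(0.67, [164.7, 234.7, 190.3, 248.4])]
top seat [(0.65, [165.7, 233.5, 206.0, 285.3])]
side tray 0.67 4076 [ 448. -396.   -2.] [653. -97.  79.]
normal [-0.47052051  0.18089937  0.86364684] yaw -21.030078506891858 c [ 519.19849529 -287.04430223   54.98897069]
x [ 0.8061212  -0.30992658  0.50409735] -45.47218181801897 44.18807104130707
y [ 0.358858    0.93339217 -0.        ] -97.5515341631088 122.67410898637284
((-1.0487060546875, 12.921928405761719), (222.77862548828125, 91.0132827758789), 89.94859313964844)
mid top [ 522.9902485  -274.65805361   54.46032075] at y-70: [ 497.87018844 -339.99550522   54.46032075]
side seat 0.57 730 [315. 213.  -1.] [435. 345.  88.]
((372.26519775390625, 280.03021240234375), (136.48724365234375, 106.49105072021484), 85.7125244140625)
side bail [(0.43, [378.3, 281.6, 400.6, 303.5])]
side seat [(0.7, [237.3, 164.4, 274.8, 207.7])]
```

Run:
```python
from h import *
d=np.load('top0.npy');P=campose('top')
v,u=np.nonzero(d>0);w=pt('top',np.c_[u,v],d[v,u],P)
for x in range(300,700,50):
    print(x,[int(np.max(w[(abs(w[:,0]-x)<25)&(abs(w[:,1]-y)<25)][:,2],initial=-9)) for y in range(400,-451,-50)])
```

```text
300 [12, 13, 14, 15, 15, 6, 23, 39, 40, 40, 6, 25, 26, 28, 6, 6, 6, 9]
350 [64, 67, 18, 19, 15, 6, 36, 40, 41, 42, 40, 17, 26, 30, 6, 6, 5, 5]
400 [65, 66, 46, 88, 46, 6, 161, 46, 44, 45, 48, 42, 36, 7, 7, 7, 6, 5]
450 [64, 65, 6, 6, 6, 173, 196, 196, 48, 46, 45, 41, 40, 6, 42, 52, 6, 8]
500 [64, 67, 6, 6, 263, 274, 191, 202, 205, 50, 41, 41, 46, 73, 71, 77, 78, 6]
550 [65, 65, 7, 334, 338, 319, 302, 200, 201, 195, 63, 62, 74, 77, 79, 79, 73, 7]
600 [64, 66, 242, 332, 339, 306, 303, 257, 184, 193, 180, 7, 79, 80, 54, 6, 7, 19]
650 [61, 60, 310, 322, 268, 267, 268, 259, 209, 5, 6, 6, 5, 6, 25, 21, 23, 24]
```

Emit:
play_rows([
  [[-2, -2.5, 0], -2],
  [[-5, -6, 0], -6],
  [[-9, -10.5, 0], -10],
  [[-13, -15, 0], -14],
  [[-17, -20, 0], -18],
  [[-20, -23.5, 0], -21],
  [[-21.7, -25.4, 0], -22.2],
  [[-21.7, -25.4, 0], -22.2],
])

```text
time_s: 2.85
tool_pos: [373.1, 253.4, 231.5]
orientation: [0.0, 0.043, 0.999, 0.0]
contact_force: [0.4, 0.4, 0.6]
grip_width: 85.0
grasp_force: 0.0
```

Run:
```python
from h import *
o=get_obs();print(o['time_s'],o['tool_pos'],o['orientation'])
n='wrist';P=campose(n,o); im,d=cams.get_image(n)
cv2.imwrite('pics/w1.png',im);np.save('w1.npy',d)
for l in ['seat','bail_hinge','bail_bar']:
    for r in cams.spot_point(n,l)[:1]:
        u=r['uv']; z=d[int(u[1]),int(u[0])]; print(l,round(r['score'],2),u,z,pt(n,u,z,P).round(1))
v,u=np.nonzero(d>0);w=pt(n,np.c_[u,v],d[v,u],P)
i=(abs(w[:,2]-10.5)<3.5)&(np.hypot(*(w[:,:2]-[372,255]).T)<75)
rr=cv2.minAreaRect(w[i,:2].astype(np.float32));print('plate',i.sum(),rr,np.median(w[i,2]))
print(w[i,:2].min(0),w[i,:2].max(0))
```

```text
2.85 [373.09436325 253.4340669  231.51305171] [1.42898933e-04 4.27446599e-02 9.99085996e-01 2.12729270e-04]
seat 0.66 [320.7, 199.8] 369.66998 [370.  255.8  11.1]
bail_hinge 0.65 [321.6, 234.2] 382.81238 [408.9 253.5  10.6]
bail_bar 0.84 [322.1, 274.8] 409.98267 [463.  249.5   0.5]
plate 5758 ((372.2698059082031, 268.69000244140625), (100.57200622558594, 104.76808166503906), 86.73957824707031) 10.462117680732234
[317.32296629 215.76049767] [425.17732912 321.06373845]
```

View pics/w1.png

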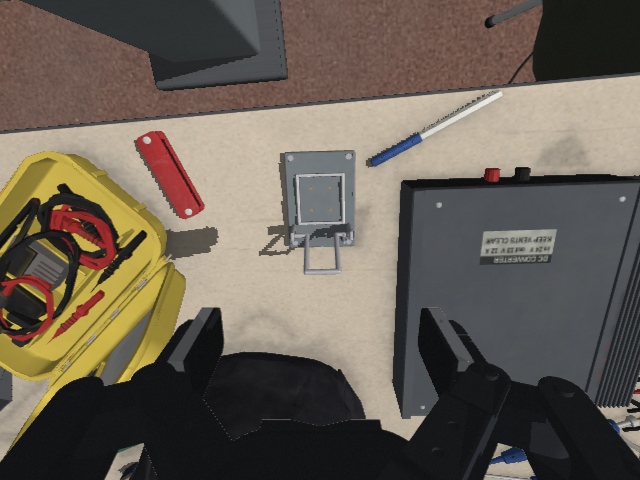

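Run:
```python
from h import *
n='wrist';P=campose(n);d=np.load('w1.npy');im=cv2.imread('pics/w1.png')
g=im.min(2).astype(int)
v,u=np.mgrid[140:235,275:362];v=v.ravel();u=u.ravel();w=pt(n,np.c_[u,v],d[v,u],P)
i=(w[:,2]>7)&(w[:,2]<13)
rr=cv2.minAreaRect(w[i,:2].astype(np.float32));print('plate',rr)
j=(g[v,u]>150)&(w[:,2]>9)&(w[:,2]<20)&(u>288)&(u<350)&(v>168)&(v<230)
rr=cv2.minAreaRect(w[j,:2].astype(np.float32));print('ledge',j.sum(),rr,w[j,2].mean())
k=(w[:,2]>25);
# bail wire
v,u=np.mgrid[225:280,285:362];v=v.ravel();u=u.ravel();w=pt(n,np.c_[u,v],d[v,u],P);k=w[:,2]>74
print('bar',w[k].mean(0),k.sum(),w[k].min(0),w[k].max(0))
k=(w[:,2]>38)&(w[:,2]<48);a=w[k];print('ears',[a[a[:,1]>253].mean(0),a[a[:,1]<253].mean(0)])
for th in(-3,-4,-5,-6): 
  pass
```

```text
plate ((362.91094970703125, 259.2948913574219), (73.26285552978516, 90.24066925048828), 87.24929809570312)
ledge 435 ((367.3199157714844, 259.5401306152344), (50.32456970214844, 54.60300064086914), 87.13912200927734) 14.311826670622036
bar [409.83821357 257.23391756 102.06269263] 286 [289.05702133 240.11354673  74.0942281 ] [422.31868612 274.10583922 374.4904348 ]
ears [array([400.30705791, 281.05837045,  41.77057048]), array([397.97897894, 234.96044845,  41.40881413])]
```

Emit:
play_rows([
  [[0, 0, -3], 0],
  [[0, 0, -8], 0],
  [[0, -3, -11], 0],
  [[-1.5, -8, -11], 1],
  [[-3, -13.5, -11], 3],
  [[-5, -19, -11], 5],
  [[-6.5, -24.5, -11], 7],
  [[-8, -30, -11], 9],
  [[-10, -35.5, -11], 11],
  [[-12, -41, -11], 13],
  [[-13.5, -46, -11], 15],
  [[-15.5, -51.5, -9], 16.1],
  [[-17, -56, -4], 16.1],
  [[-17, -57.9, 0], 16.1],
  [[-17, -57.9, 3], 16.1],
  [[-17, -57.9, 4], 16.1],
  [[-17, -57.9, 4], 16.1],
], grip=-0.2)

```text
time_s: 5.18
tool_pos: [496.3, -333.8, 191.0]
orientation: [-0.0, 0.178, 0.984, 0.0]
contact_force: [-0.6, 0.4, -0.3]
grip_width: 51.3
grasp_force: 0.0
```

```bash
cat > look.py <<'E'
from h import *
import sys
n='wrist';o=get_obs();print(o['time_s'],o['tool_pos'].round(1),o['orientation'].round(4),o['grip_width'])
P=campose(n,o); im,d=cams.get_image(n); cv2.imwrite(f'pics/{sys.argv[1]}.png',im);np.save(f'{sys.argv[1]}.npy',d)
q=o['orientation'];print('heading',np.degrees(2*np.arctan2(q[2],q[1])))
for l in sys.argv[2:]:
    for r in cams.spot_point(n,l)[:1]:
        u=r['uv']; z=d[int(u[1]),int(u[0])]; print(l,round(r['score'],2),u,z,pt(n,u,z,P).round(1))
E
python3 look.py w2 osc_center osc_grip filter_knob
python3 - <<'E'
from h import *
P=campose('wrist');d=np.load('w2.npy');v,u=np.nonzero(d>0);w=pt('wrist',np.c_[u,v],d[v,u],P)
i=(w[:,2]<85)&(w[:,2]>30)&(np.hypot(*(w[:,:2]-[497,-340]).T)<60);w=w[i];uv=np.c_[u,v][i]
n=np.array([-.467,.179,.866]);tx=np.array([.8085,-.3104,.5]);ty=np.array([.3584,.9336,0]);c=np.array([498,-340,54.3])
L=np.c_[(w-c)@tx,(w-c)@ty,(w-c)@n]
s=abs(L[:,:2]).max(1)>28; print('slab offset',np.median(L[s&(abs(L[:,0])<40)&(abs(L[:,1])<36),2]))
im=cv2.imread('pics/w2.png').min(2)
a=(abs(L[:,2]-2)<3)&(abs(L[:,0])<35)&(abs(L[:,1])<34)&(im[uv[:,1],uv[:,0]]>150)
print('can rect',a.sum(),cv2.minAreaRect(L[a,:2].astype(np.float32)),np.median(L[a,2]))
b=(L[:,2]>15)&(abs(L[:,0])<25)&(abs(L[:,1])<20)&(L[:,2]<26); print('grip top',b.sum(),L[b].mean(0),L[b].min(0),L[b].max(0))
E
```

```text
5.175 [ 496.3 -333.8  191. ] [-4.000e-04  1.784e-01  9.840e-01  2.000e-04] 51.3218960800884
heading 159.45203161101685
osc_center 0.87 [318.0, 230.7] 273.60367 [ 494.9 -333.5   73. ]
osc_grip 0.62 [316.0, 228.0] 273.65002 [ 492.5 -334.2   72.2]
filter_knob 0.97 [391.4, 234.9] 283.55902 [ 522.  -279.1   64.6]
slab offset 0.3300773135966962
can rect 1467 ((3.117856979370117, 1.7420501708984375), (37.959171295166016, 42.282737731933594), 89.53936004638672) 2.2229594458226303
grip top 287 [ 3.51649473  1.31809411 19.89730803] [-6.28470686 -3.69630683 15.46850384] [12.31411935  6.13051207 22.15493033]
```

View pics/w2.png

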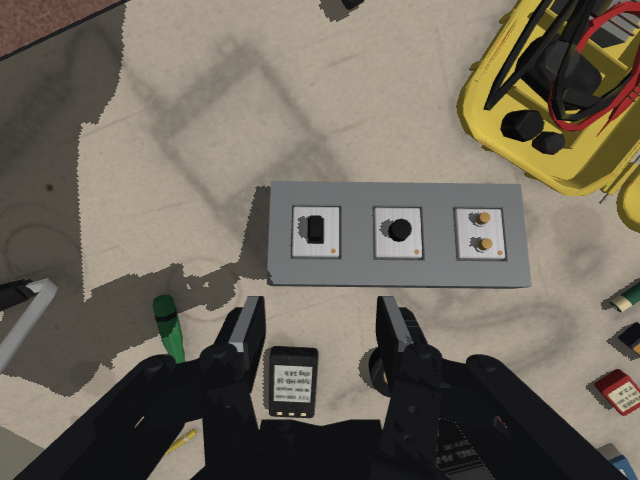

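Emit:
play_rows([
  [[0.2, -0.2, 3], 0.4],
  [[0.5, -0.5, 7], 0.4],
  [[0.5, -0.5, 9], 0.4],
  [[0.5, -0.5, 9], 0.4],
  [[0.5, -0.5, 9], 0.4],
], grip=0.3, newtons=50)

```text
time_s: 6.0
tool_pos: [490.1, -338.9, 102.9]
orientation: [0.001, 0.183, 0.983, -0.0]
contact_force: [-0.5, -0.4, -0.4]
grip_width: 29.6
grasp_force: 0.0
```

```bash
python3 look.py w3 osc_grip
```

```text
6.0 [ 490.1 -338.9  102.9] [ 1.400e-03  1.830e-01  9.831e-01 -5.000e-04] 29.635540961537515
heading 158.91378686282343
osc_grip 0.83 [326.4, 275.1] 190.89064 [ 489.3 -333.3   71.8]
```

View pics/w3.png

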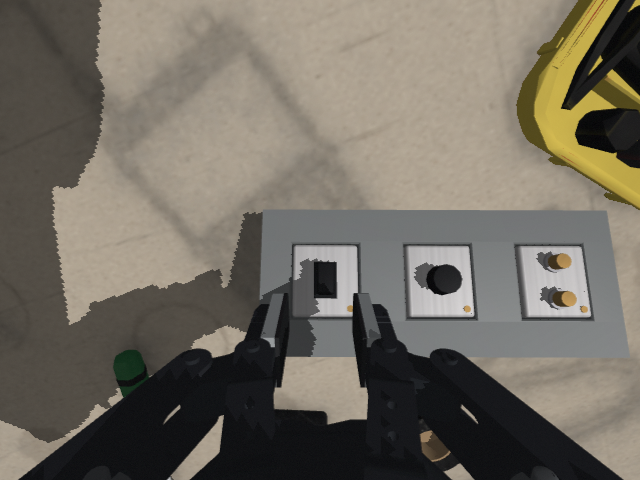

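Emit:
play_rows([
  [[0, 0.1, 1.5], 0],
  [[-0.1, 0.1, 3], 0],
  [[-0.1, 0.1, 3.6], 0],
  [[-0.1, 0.1, 3.9], 0],
  [[-0.1, 0.1, 3.9], 0],
  [[-0.1, 0.1, 3.9], 0],
])

```text
time_s: 6.85
tool_pos: [490.4, -337.8, 62.6]
orientation: [0.0, 0.183, 0.983, -0.0]
contact_force: [-0.3, -0.5, -0.6]
grip_width: 30.0
grasp_force: 0.0
```

Emit:
play_rows([
  [[0, 0, 0], 0],
  [[0, 0, 0], 0],
  [[0, 0, 0], 0],
  [[0, 0, 0], 0],
  [[0, 0, 0], 0],
  [[0, 0, 0], 0],
], grip=1, newtons=60)

```text
time_s: 7.6
tool_pos: [490.3, -337.4, 62.5]
orientation: [0.0, 0.183, 0.983, 0.0]
contact_force: [-0.4, 1.2, 2.3]
grip_width: 7.8
grasp_force: 62.0
```

Emit:
play_rows([
  [[0.15, 0, -0.26], 0],
  [[0.3, 0, -0.52], 0],
  [[0.45, 0, -0.78], 0],
  [[0.6, 0, -1.04], 0],
  [[0.6, 0, -1.04], 0],
])

```text
time_s: 8.22
tool_pos: [484.2, -335.3, 72.8]
orientation: [-0.0, 0.183, 0.983, 0.0]
contact_force: [0.1, -0.8, -0.8]
grip_width: 7.9
grasp_force: 61.4
```

```bash
python3 look.py w4 osc_grip
```

```text
8.225 [ 484.2 -335.3   72.8] [-1.000e-04  1.832e-01  9.831e-01  0.000e+00] 7.867298210987389
heading 158.88257557814188
osc_grip 0.8 [323.1, 313.3] 154.10071 [ 483.1 -331.9   80.9]
```

View pics/w4.png

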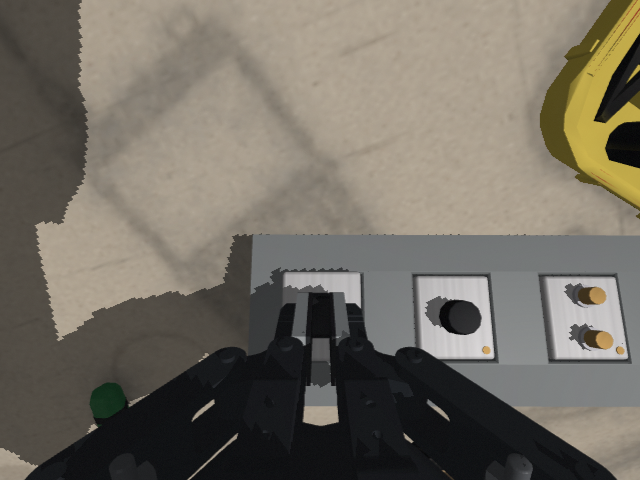

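Emit:
play_rows([
  [[0.2, 0, -0.35], 0],
  [[0.4, 0, -0.69], 0],
  [[0.6, 0, -1.04], 0],
  [[0.8, 0, -1.39], 0],
  [[0.8, 0, -1.39], 0],
])

```text
time_s: 8.95
tool_pos: [477.1, -332.6, 87.0]
orientation: [0.0, 0.183, 0.983, -0.0]
contact_force: [0.2, -0.4, -1.3]
grip_width: 7.9
grasp_force: 61.4
```

```bash
cat > cantop.py <<'E'
from h import *
import sys
# plane of the can's bright top in tool-heading frame
o=get_obs();P=campose('wrist',o);f=sys.argv[1];d=np.load(f+'.npy');im=cv2.imread(f'pics/{f}.png')
T=rot(o['orientation']).as_matrix();t=o['tool_pos']
v,u=np.nonzero(d>0);w=(pt('wrist',np.c_[u,v],d[v,u],P)-t)@T
g=im.min(2)[v,u];sat=im.max(2)[v,u].astype(int)-g
i=(g>float(sys.argv[2]) if len(sys.argv)>2 else g>130)&(sat<25)&(abs(w[:,0])<45)&(abs(w[:,1])<26)&(w[:,2]>-20)&(w[:,2]<45)
q=w[i];print(i.sum(),q.min(0).round(1),q.max(0).round(1))
best=None;rg=np.random.default_rng(0)
for _ in range(300):
    a,b,c=q[rg.choice(len(q),3,0)];k=np.cross(b-a,c-a);k/=np.linalg.norm(k)+1e-9
    j=abs((q-a)@k)<1
    if best is None or j.sum()>best.sum():best=j
q=q[best];c=q.mean(0);k=np.linalg.svd(q-c)[2][2];k*=-np.sign(k[2])
print('inl',best.sum(),'normal tool',k.round(3),'tilt about y deg',np.degrees(np.arctan2(k[0],-k[2])).round(1),'z at axis',(c[2]+ (k[0]*c[0]+k[1]*c[1])/k[2]).round(1))
print('extent',q.min(0).round(1),q.max(0).round(1))
E
python3 look.py w5 osc_grip osc_center; python3 cantop.py w5
```

```text
8.95 [ 477.1 -332.6   87. ] [ 3.000e-04  1.832e-01  9.831e-01 -0.000e+00] 7.872983120910754
heading 158.88838508303775
osc_grip 0.96 [324.3, 313.4] 153.33348 [ 475.9 -328.5   95.7]
osc_center 0.83 [324.0, 316.2] 153.9131 [ 477.2 -329.2   95.6]
1472 [ -4.4 -17.  -13.7] [11.3 22.  18.8]
inl 1275 normal tool [ 0.504 -0.015 -0.864] tilt about y deg 30.3 z at axis 11.2
extent [ -4.3 -16.9   8.6] [11.3 21.8 18.3]
```

View pics/w5.png

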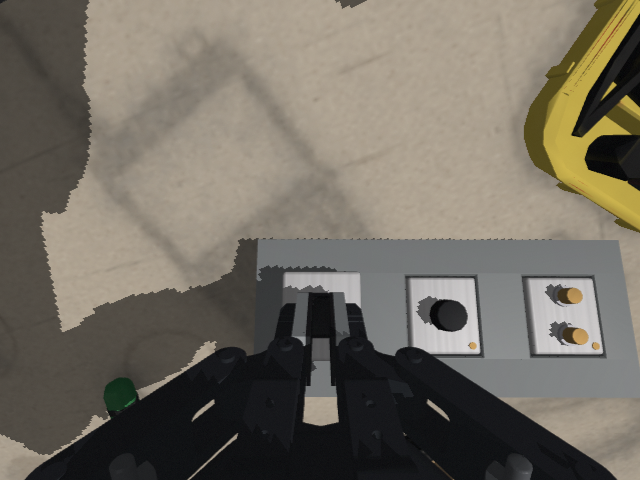

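Emit:
play_rows([
  [[0.4, 0, -0.69], 0],
  [[1, 0, -1.73], 0],
  [[1.4, 0, -2.42], 0],
  [[1.4, 0, -5], 0],
  [[1.4, 0, -9], 0],
  [[1.4, 0, -13], 0],
  [[1.4, 0, -17], 0],
  [[1.4, 0, -21], 0],
  [[1.4, 0, -25], 0],
  [[1.4, 0, -28.5], 0],
  [[1.4, 0, -30.5], 0],
  [[1.4, 0, -30.5], 0],
  [[1.4, 0, -30.5], 0],
])

```text
time_s: 10.72
tool_pos: [463.2, -327.0, 390.5]
orientation: [-0.001, 0.183, 0.983, 0.001]
contact_force: [0.2, 0.2, -1.7]
grip_width: 7.8
grasp_force: 61.4
```

Emit:
play_rows([
  [[0.6, 1, 0], 0],
  [[2, 3.1, 0], -1],
  [[4, 6.3, 0], -2],
  [[6.4, 10, 0], -4],
  [[9, 14.1, 0], -5.5],
  [[11.6, 18.2, 0], -7],
  [[14.2, 22.2, 0], -9],
  [[16.8, 26.3, 0], -10.5],
  [[19.4, 30.4, 0], -12],
  [[22, 34.4, 0], -13.5],
  [[24.6, 38.5, 0], -15],
  [[27.2, 42.6, 0], -16.5],
  [[29.4, 46, 0], -17.5],
  [[31, 48.5, 0], -18.2],
  [[32.1, 50.3, 0], -18.2],
  [[32.1, 50.3, 0], -18.2],
  [[32.1, 50.3, 0], -18.2],
])

```text
time_s: 12.85
tool_pos: [346.1, 256.0, 391.4]
orientation: [-0.0, 0.026, 1.0, -0.001]
contact_force: [0.3, -1.4, -0.9]
grip_width: 7.8
grasp_force: 61.4
```

Emit:
play_rows([
  [[0, 0, 2], 0],
  [[0, 0, 6], 0],
  [[0, 0, 10], 0],
  [[0, 0, 14], 0],
  [[0, 0, 18], 0],
  [[0, 0, 22], 0],
  [[0, 0, 25.5], 0],
  [[0, 0, 28], 0],
  [[0, 0, 28], 0],
  [[0, 0, 28], 0],
  [[0, 0, 28], 0],
])

```text
time_s: 14.22
tool_pos: [346.9, 258.2, 113.1]
orientation: [0.001, 0.026, 1.0, 0.001]
contact_force: [-0.7, 0.2, -0.5]
grip_width: 8.3
grasp_force: 61.4
```

```bash
python3 look.py w6 osc_grip seat bail_bar; python3 cantop.py w6 110
python3 - <<'E'
from h import *
im,d=cams.get_image('top');cv2.imwrite('pics/top6.png',im);np.save('top6.npy',d);P=campose('top')
for l in ['seat','osc_grip','osc_center']:
    for r in cams.spot_point('top',l)[:1]: u=r['uv'];print(l,r['score'],u,pt('top',u,d[int(u[1]),int(u[0])],P).round(1))
E
```

```text
14.225 [346.9 258.2 113.1] [0.0012 0.0256 0.9997 0.0012] 8.265160205949806
heading 177.0653862020241
osc_grip 0.92 [320.8, 311.7] 155.21198 [345.1 259.9 120. ]
seat 0.75 [315.8, 262.5] 266.4954 [367.4 255.3  10. ]
bail_bar 0.62 [315.0, 391.0] 212.94467 [421.5 252.5  85.4]
1463 [-28.5 -17.7 -11.9] [10.7 21.8 19.7]
inl 1207 normal tool [ 0.491 -0.008 -0.871] tilt about y deg 29.4 z at axis 11.5
extent [-27.6 -17.6  -3.9] [10.7 21.7 18.2]
seat 0.83 [182.4, 263.2] [367.6 252.   12.8]
osc_grip 0.69 [165.5, 268.4] [342.1 217.4 218.8]
osc_center 0.51 [162.5, 263.9] [348.8 217.7 234.9]
```

View pics/w6.png

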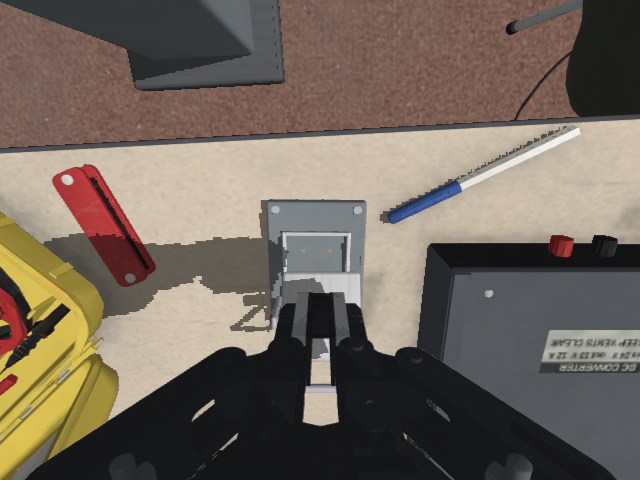

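Run:
```python
from h import *
o=get_obs();P=campose('wrist',o);d=np.load('w6.npy');im=cv2.imread('pics/w6.png');g=im.min(2)
T=rot(o['orientation']).as_matrix();t=o['tool_pos']
v,u=np.mgrid[228:270,275:362];v=v.ravel();u=u.ravel();w=pt('wrist',np.c_[u,v],d[v,u],P);L=(w-t)@T
j=(g[v,u]>140)&(w[:,2]>6)&(w[:,2]<20)
a=L[j&(v>242)];m=np.median(a[:,1]);lo=a[a[:,1]<m];hi=a[a[:,1]>=m]
for s in(a[a[:,1]<0],a[a[:,1]>=0]): print('side ledge y',s[:,1].min(),s[:,1].mean(),s[:,1].max(),len(s), 'slope',np.polyfit(s[:,0],s[:,1],1)[0])
b=L[j&(v<241)&(u>292)&(u<342)];print('front ledge x',b[:,0].min(),b[:,0].mean(),b[:,0].max(),len(b),w[j,2].mean())
p=L[(w[:,2]>7)&(w[:,2]<14)&(v>240)];
```

```text
side ledge y -26.470269788542513 -25.131103937325342 -24.12335932300674 37 slope 0.0034364729847244937
side ledge y 21.006960519766015 22.445112039136617 24.254600442005255 100 slope 0.0210749468050169
front ledge x 2.9683467192036406 4.458648980436722 6.1665835473674875 160 12.95632682862569
```

Emit:
play_rows([
  [[0.1, -0.2, 2], 0],
  [[0.2, -0.32, 4], 0],
  [[0.2, -0.32, 5.4], 0],
  [[0.2, -0.32, 6], 0],
  [[0.2, -0.32, 6], 0],
  [[0.2, -0.32, 6], 0],
  [[0.2, -0.32, 6], 0],
], newtons=30)

```text
time_s: 15.5
tool_pos: [343.4, 254.3, 52.5]
orientation: [-0.001, 0.025, 1.0, -0.0]
contact_force: [-2.7, -1.6, 6.5]
grip_width: 7.5
grasp_force: 62.5
```

```bash
python3 look.py w7 osc_grip; python3 cantop.py w7 110
python3 - <<'E'
import cv2
im=cv2.imread('pics/w7.png');cv2.imwrite('pics/w7c.png',cv2.resize(im[200:420,220:420],(545,600),interpolation=cv2.INTER_CUBIC))
E
```

```text
15.5 [343.4 254.3  52.5] [-6.000e-04  2.530e-02  9.997e-01 -3.000e-04] 7.519264638498528
heading 177.09537402023284
4260 [-28.3 -26.  -18.4] [24.  26.  44.1]
inl 2419 normal tool [-0.003 -0.    -1.   ] tilt about y deg -0.2 z at axis 42.1
extent [  1.4 -26.   40.9] [24.  25.9 43.1]
```

View pics/w7c.png

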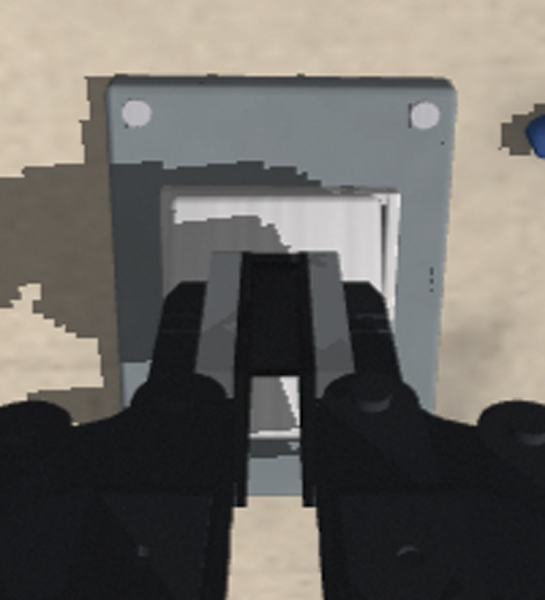

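Emit:
play_rows([
  [[0, 0, -0.4], 0],
  [[-0.15, 0.06, -0.5], 0],
  [[-0.35, 0.12, -0.5], 0],
  [[-0.35, 0.12, -0.2], 0],
  [[-0.35, 0.12, 0.1], 0],
  [[-0.35, 0.12, 0.2], 0],
  [[-0.35, 0.12, 0.2], 0],
], grip=1, newtons=30)

```text
time_s: 16.48
tool_pos: [346.8, 255.2, 49.3]
orientation: [-0.0, 0.025, 1.0, -0.0]
contact_force: [0.3, -0.2, -0.8]
grip_width: 7.9
grasp_force: 61.4
```

```bash
python3 look.py w8 osc_grip;  python3 - <<'E'
import cv2
im=cv2.imread('pics/w8.png');cv2.imwrite('pics/w8c.png',cv2.resize(im[240:340,250:390],(800,571),interpolation=cv2.INTER_CUBIC))
E
```

```text
16.475 [346.8 255.2  49.3] [-2.000e-04  2.530e-02  9.997e-01 -2.000e-04] 7.927015741933783
heading 177.10166258960763
osc_grip 0.88 [322.4, 313.3] 154.37248 [345.3 257.6  57.1]
```

View pics/w8c.png

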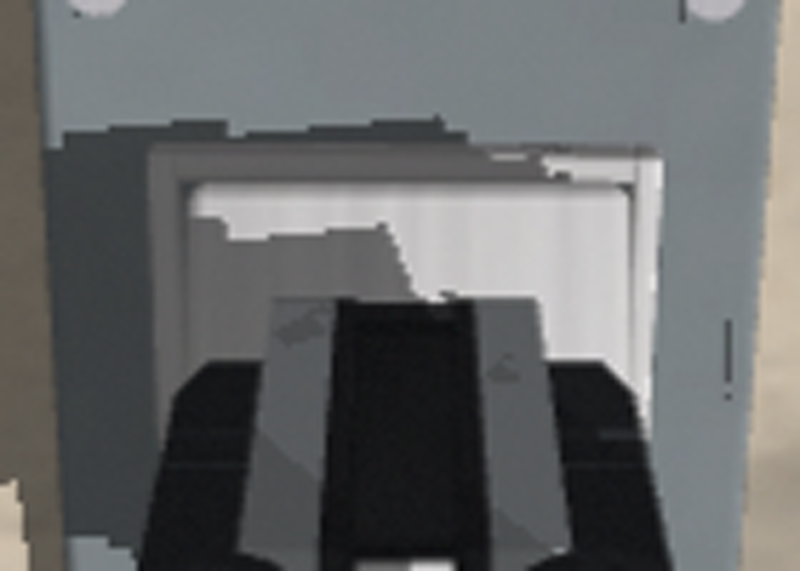

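Emit:
play_rows([
  [[0, 0, 0.15], 0],
  [[0, 0, 0.3], 0],
  [[0, 0, 0.35], 0],
  [[-0.15, 0, 0.4], 0],
  [[-0.35, 0, 0.45], 0],
  [[-0.35, 0, 0.45], 0],
], newtons=20, grip=0.95)

```text
time_s: 17.32
tool_pos: [349.6, 256.1, 48.0]
orientation: [-0.002, 0.025, 1.0, -0.0]
contact_force: [-9.0, -4.0, 28.7]
grip_width: 7.9
grasp_force: 65.1
```

```bash
python3 look.py w9 osc_grip
cat > tilt.py <<'E'
from h import *
import sys
o=get_obs();P=campose('wrist',o);f=sys.argv[1];d=np.load(f+'.npy');im=cv2.imread(f'pics/{f}.png')
T=rot(o['orientation']).as_matrix();t=o['tool_pos']
v,u=np.nonzero(d>0);w=(pt('wrist',np.c_[u,v],d[v,u],P)-t)@T
z=t[2]-w[:,2]
i=(z>22)&(z<62)&(abs(w[:,1]-2)<19)&(w[:,0]>-45)&(w[:,0]<45)&(im.min(2)[v,u]>85)
q=w[i];best=None;rg=np.random.default_rng(0)
for _ in range(400):
    a,b,c=q[rg.choice(len(q),3,0)];k=np.cross(b-a,c-a);k/=np.linalg.norm(k)+1e-9
    if abs(k[1])>.15: continue
    j=abs((q-a)@k)<.8
    if best is None or j.sum()>best.sum():best=j
q=q[best];c=q.mean(0);k=np.linalg.svd(q-c)[2][2];k*=-np.sign(k[2])
print('inl',best.sum(),'tilt y',np.degrees(np.arctan2(k[0],-k[2])).round(1),'tilt x',np.degrees(np.arctan2(k[1],-k[2])).round(1),'max x',q[:,0].max().round(1),'y',q[:,1].min().round(1),q[:,1].max().round(1),'world z of top',(t[2]-q[:,2]).min().round(1),(t[2]-q[:,2]).max().round(1))
E
python3 tilt.py w8; python3 tilt.py w9
```

```text
17.325 [349.6 256.1  48. ] [-2.000e-03  2.540e-02  9.997e-01 -1.000e-04] 7.9288056895526156
heading 177.08779848994806
osc_grip 0.62 [321.2, 313.7] 154.64716 [348.4 257.9  55.7]
inl 1719 tilt y 29.9 tilt x -0.9 max x 10.7 y -17.0 21.0 world z of top 29.9 52.3
inl 1758 tilt y 26.9 tilt x -0.1 max x 12.1 y -17.0 21.0 world z of top 30.8 51.0
```

Emit:
play_rows([
  [[0, 0, -0.25], 0],
  [[0, 0, -0.3], 0],
])

```text
time_s: 17.68
tool_pos: [349.8, 255.7, 48.6]
orientation: [-0.001, 0.025, 1.0, 0.0]
contact_force: [-3.3, 0.6, 4.7]
grip_width: 8.0
grasp_force: 62.2
```

Emit:
play_rows([
  [[0, 0, 0], 0],
  [[0, 0, 0], 0],
  [[-0.3, 0, 0], 0],
  [[-0.7, 0, 0.1], 0],
  [[-1, 0, 0.2], 0],
  [[-1.3, 0, 0.3], 0],
  [[-1.5, 0, 0.4], 0],
  [[-1.5, 0, 0.4], 0],
], grip=0.81)

```text
time_s: 18.68
tool_pos: [365.7, 255.5, 45.3]
orientation: [-0.0, 0.025, 1.0, 0.001]
contact_force: [-4.2, -0.8, 13.5]
grip_width: 8.6
grasp_force: 50.2
```

```bash
python3 look.py w10 osc_grip; python3 tilt.py w10
```

```text
18.675 [365.7 255.5  45.3] [-3.000e-04  2.530e-02  9.997e-01  5.000e-04] 8.553458111872951
heading 177.09964457777372
osc_grip 0.94 [320.1, 303.4] 149.83113 [357.8 257.2  55.7]
inl 2225 tilt y 14.3 tilt x 0.4 max x 21.0 y -16.9 20.9 world z of top 32.5 44.3
```

Emit:
play_rows([
  [[0, 0, -0.3], 0],
  [[0.25, 0, -0.4], 0],
  [[0.45, 0, -0.4], 0],
  [[0.45, 0, -0.1], 0],
  [[0.45, 0, 0.1], 0],
  [[0.25, 0, 0.25], 0],
  [[0, 0, 0.4], 0],
  [[-0.2, 0, 0.55], 0],
  [[-0.3, 0, 0.65], 0],
  [[-0.3, 0, 0.7], 0],
])

```text
time_s: 20.02
tool_pos: [372.7, 254.2, 39.9]
orientation: [0.003, 0.026, 1.0, 0.001]
contact_force: [1.8, -5.2, 20.1]
grip_width: 8.2
grasp_force: 52.2
```

```bash
python3 look.py w11 osc_grip; python3 tilt.py w11
```

```text
20.025 [372.7 254.2  39.9] [2.600e-03 2.640e-02 9.996e-01 8.000e-04] 8.186867286853804
heading 176.9800597697976
osc_grip 0.6 [320.0, 299.9] 146.4027 [361.6 256.1  52.8]
inl 2517 tilt y 2.0 tilt x 0.4 max x 27.4 y -17.0 20.8 world z of top 33.6 36.7
```

Emit:
play_rows([
  [[-0.1, 0, 0.1], 0],
  [[-0.1, 0, 0.15], 0],
  [[-0.1, 0, 0.1], 0],
])

```text
time_s: 20.5
tool_pos: [374.1, 254.1, 39.1]
orientation: [0.003, 0.027, 1.0, 0.001]
contact_force: [1.3, -5.1, 16.3]
grip_width: 8.4
grasp_force: 51.9
```

Emit:
play_rows([
  [[0, 0, -0.1], 0],
  [[0, 0, -0.2], 0],
  [[0, 0, -0.2], 0],
  [[0, 0, -0.2], 0],
], grip=0.5)

```text
time_s: 21.0
tool_pos: [368.9, 254.1, 37.7]
orientation: [-0.0, 0.025, 1.0, -0.0]
contact_force: [0.1, 0.1, -0.7]
grip_width: 21.1
grasp_force: 0.0
```

Emit:
play_rows([
  [[0, 0, -1.5], 0],
  [[0, 0, -4], 0],
  [[0, 0, -7], 0],
  [[0, 0, -9], 0],
  [[0, 0, -9], 0],
  [[0, 0, -9], 0],
])

```text
time_s: 21.75
tool_pos: [369.0, 253.9, 127.8]
orientation: [-0.0, 0.025, 1.0, -0.0]
contact_force: [0.2, 0.1, -1.0]
grip_width: 21.1
grasp_force: 0.0
```

```bash
python3 look.py w12 osc_grip bail_bar seat; python3 tilt.py w12
python3 - <<'E'
import cv2
im=cv2.imread('pics/w12.png');cv2.imwrite('pics/w12c.png',cv2.resize(im[180:400,220:420],(545,600),interpolation=cv2.INTER_CUBIC))
E
```

```text
21.75 [369.  253.9 127.8] [-3.000e-04  2.530e-02  9.997e-01 -2.000e-04] 21.05559454935529
heading 177.1002233254567
osc_grip 0.81 [321.8, 245.9] 230.76585 [365.1 256.6  54. ]
bail_bar 0.91 [318.3, 347.2] 220.86943 [423.  251.3  84.4]
inl 1753 tilt y 0.4 tilt x -0.1 max x 22.5 y -17.0 21.0 world z of top 32.8 34.8
```

View pics/w12c.png

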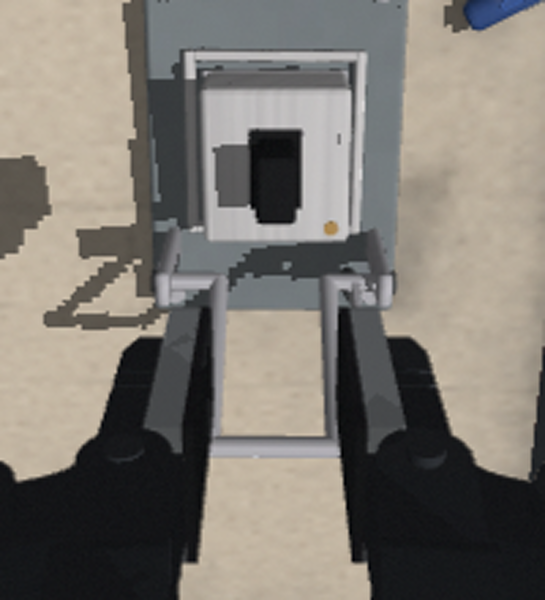

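Run:
```python
from h import *
d=np.load('top0.npy');P=campose('top');v,u=np.nonzero(d>0);w=pt('top',np.c_[u,v],d[v,u],P)
b=w[(w[:,2]>110)&(w[:,0]>400)&(w[:,0]<560)&(w[:,1]>150)&(w[:,1]<330)]
for x0 in range(400,560,20):
    s=b[(b[:,0]>=x0)&(b[:,0]<x0+20)]
    if len(s): print(x0,'y',s[:,1].min().round(),s[:,1].max().round(),'zmax',s[:,2].max().round())
d=np.load('w12.npy');P=campose('wrist');v,u=np.mgrid[335:352,300:344];v=v.ravel();u=u.ravel();w=pt('wrist',np.c_[u,v],d[v,u],P)
k=(w[:,2]>76)&(w[:,2]<95);print('bar',w[k].mean(0),w[k].min(0),w[k].max(0))
```

```text
500 y 150.0 192.0 zmax 257.0
520 y 150.0 210.0 zmax 313.0
540 y 150.0 247.0 zmax 330.0
bar [419.99447855 253.75071187  83.1446119 ] [416.64572895 239.16229731  76.4210279 ] [423.54669925 267.30531791  85.9315563 ]
```

Emit:
play_rows([
  [[-1.5, 0, 0], 0],
  [[-4, 0.1, 0], 0],
  [[-6.5, 0.2, 0], 0],
  [[-7.9, 0.25, 0], 0],
  [[-7.9, 0.25, 1.5], 0],
  [[-7.9, 0.25, 4], 0],
  [[-7.9, 0.25, 5.5], 0],
  [[-7.9, 0.25, 5.5], 0],
  [[-7.9, 0.25, 5.5], 0],
], grip=1)

```text
time_s: 23.08
tool_pos: [448.6, 253.0, 73.4]
orientation: [0.0, 0.025, 1.0, 0.0]
contact_force: [0.6, 0.1, 0.4]
grip_width: 0.1
grasp_force: 0.0
```

Emit:
play_rows([
  [[0.8, 0, 0], 0],
  [[1.6, 0, 0], 0],
  [[2.4, 0, 0], 0],
  [[3.2, 0, 0], 0],
  [[4, 0, 0], 0],
  [[4.6, 0, 0], 0],
  [[5.2, 0, 0], 0],
  [[5.2, 0, 0], 0],
])

```text
time_s: 24.08
tool_pos: [395.1, 255.0, 72.5]
orientation: [-0.001, 0.025, 1.0, -0.001]
contact_force: [-0.3, -0.1, 0.2]
grip_width: 0.0
grasp_force: 0.0
```

```bash
python3 look.py w13 osc_grip bail_bar
python3 - <<'E'
from h import *
d=np.load('w13.npy');P=campose('wrist');o=get_obs()
print(o['contact_force'])
E
```

```text
24.075 [395.1 255.   72.5] [-1.000e-03  2.490e-02  9.997e-01 -6.000e-04] 0.029778291544157686
heading 177.14926697323722
osc_grip 0.57 [316.6, 234.2] 170.95804 [365.1 256.   53.1]
bail_bar 0.62 [315.5, 273.3] 145.70328 [373.  255.5  82.5]
[ 0.35539792  0.20875646 -0.41707557]
```

Emit:
play_rows([
  [[0.5, 0, 0], 0],
  [[1, 0, 0], 0],
  [[1.5, 0, 0], 0],
  [[1.5, 0, 0], 0],
  [[0.5, 0, -2], 0],
  [[0, 0, -6], 0],
  [[0, 0, -10], 0],
  [[0, 0, -10], 0],
  [[0, 0, -10], 0],
])

```text
time_s: 25.35
tool_pos: [396.1, 255.1, 172.6]
orientation: [-0.0, 0.025, 1.0, -0.0]
contact_force: [-0.2, -0.4, 0.1]
grip_width: -0.0
grasp_force: 0.0
```

```bash
python3 look.py w14 osc_grip bail_bar;python3 - <<'E'
import cv2
im=cv2.imread('pics/w14.png');cv2.imwrite('pics/w14c.png',cv2.resize(im[120:320,220:420],(600,600),interpolation=cv2.INTER_CUBIC))
E
```

```text
25.35 [396.1 255.1 172.6] [-3.000e-04  2.530e-02  9.997e-01 -2.000e-04] -0.01883834311037317
heading 177.09754870517386
osc_grip 0.57 [318.0, 194.6] 266.05835 [366.6 256.2  52.8]
bail_bar 0.81 [317.1, 173.7] 273.55615 [352.4 256.2  40. ]
```

View pics/w14c.png

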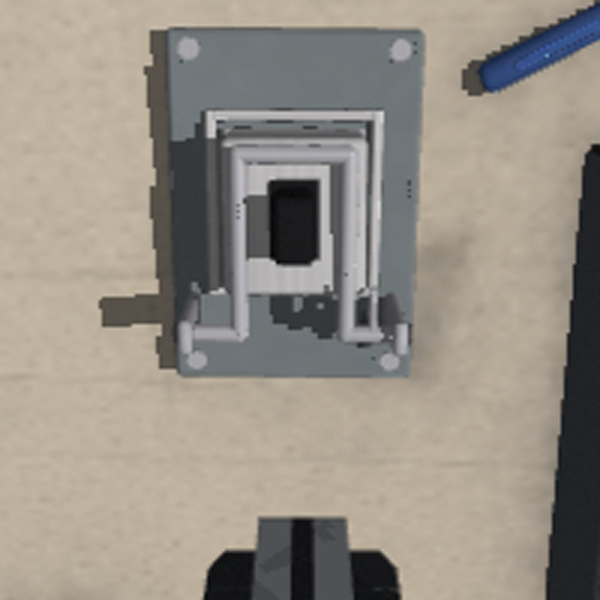

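The bail now lies flat on the can: legs at crop columns 240 and 350 on either side of the grip, cross bar at row 150 in front of it. The can sits inside the ledges.

```bash
python3 -c "
from workcell import env; print(env.close_job())"
```

```text
the job is handed in; nothing more can be done
None
```

The oscillator can is level in the test-base seat with the bail snapped shut over it, the other two cans were left in their pockets, and the job was handed in at about 25 s; the verdict was not shown.

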